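Hang the slide rack and hold the magnifier over it

TASK

Pick up the slide rack and hang it by its wire handle on the hook of the inspection stand, and let go of it so that it hangs freely. Then swing the stand's spring-loaded magnifier arm round in front of the hanging rack until it is fully against its stop, and finish while still holding it there (it springs back if let go), without touching the rack with it. Leave the bottle, the dish and the slide box where they are.

Things in the scene. Friction and masses are not known exactly. Their poses are not given: they have to be found in the camera images.
- stand: Inspection stand, fixed: cream base plate 200 x 230 x 12 mm, a thin steel post with a hook, and a short fat pivot post (28 mm thick, coil spring round it) for the magnifier arm. Origin on the bench straight below the hook's seat; the hook points along the stand's -x (towards the robot at yaw 0), the hook's post is 80 mm to +x, the pivot at x -65, y 105 mm. z up.
- hook: The hook, a steel rod 8 mm thick on top of the hook's post: it runs from the post down to the seat, falling 17 mm, and turns up to an open tip 22 mm to the -x of the seat. The tip's top is 176 mm above the bench, 22 mm higher than the seat. Origin and axes as the stand's.
- hook_seat (a point): Lowest point of the hook's upper surface, 154 mm above the bench, where the rack's handle bar comes to rest; axes as the stand's.
- rack_tab (a point): Centre of the rack's black grip tab, which stands on the middle of the handle's bar: 12 mm thick (x), 34 mm long (y), 40 mm high. This point is 133 mm above the rack's underside and 23 mm above the bar's centre; axes as the rack's.
- rack_bar (a point): Centre of the handle's horizontal bar, 110 mm above the rack's underside; the bar is 8 mm thick and lies along the rack's y. It goes on the hook: the hook passes under it.
- rack: Loose slide rack, about 0.2 kg: white open box 60 x 90 x 50 mm (x, y, z), glass slides showing 8 mm over its rim, and a steel wire handle: two 8 mm uprights at y = +-42 mm and a bar along y joining their tops. The free opening under the bar is 76 mm wide and 48 mm high. Origin at the centre of its underside, z up; the same either way round.
- lens_arm (a joint): Angle of the magnifier arm about its upright pivot: 0 at rest (its spring keeps it there), 1.30 rad at the stop, growing anticlockwise seen from above. The spring resists with about 0.25 N m at rest and 0.70 N m at the stop (2 to 6 N at the knob) and swings the arm back when let go.
- lens_centre (a point): Centre of the magnifier lens. The magnifier arm is a cream bar 13 x 12 mm, 85 mm above the bench, from the pivot to an upright black lens ring (72 mm diameter, 14 mm thick, its centre 85 mm above the bench) with a grip knob on top.
- lens_knob (a point): Centre of the arm's grip knob, a black upright cylinder 18 mm in diameter and 30 mm high (147 to 177 mm above the bench) on a 10 mm stem above the lens ring; 116 mm from the pivot axis. At the stop it stands 115 mm in front (-x of the stand) of the hook's seat; at rest it is about (-180, 125) mm from the seat in the stand's axes.
- lens_pivot (a point): Point on the magnifier arm's upright pivot axis, at the knob's height, 162 mm above the bench.
- bottle_mid (a point): Bystander: amber bottle, 52 mm diameter, 105 mm high; this point 50 mm up.
- dish_mid (a point): Bystander: shallow glass dish, 90 mm diameter, 18 mm high; this point 9 mm up.
- slide_box_mid (a point): Bystander: closed flat slide box 90 x 105 x 34 mm; this point 17 mm up.
Things that resemble listed ones, but are neither listed nor needed, are in the scene too. Leave any orange look-alike of the rack alone.

How it is judged:
By the outcome, as a careful person would: the job done as asked, in the order asked, and still so for the second after the job is handed in, while the arm keeps its last pose, push and grip.
It also fails if it takes over 54 s, if anything falls off the work surface, if the arm or the gripper's body presses on something with over 40 N, if the wrist force passes 120 N, or if a joint passes its speed limit or range.

ROBOT

A 6-joint arm with a two-finger parallel gripper is mounted at the origin on the work surface. World frame = base frame: x ahead of the robot, y to its left, z up, the work surface at z = 0. Lengths are in m, angles in rad, forces in N, time in s.
With the tool pointing down it reaches from about 0.375 to 0.825 m from the base axis. Payload 5.5 kg.
Tool frame: the origin (TCP) lies midway between the tips of the shut fingers; the grasp point (between the pads) lies behind it (hold_point_z is the z of the grasp point in the tool frame, in m); z points along the fingers, y is the line along which they close (so a half turn about z gives the same grasp; the last joint's range is limited). The gripper opens to 85 mm and grips with 20 to 120 N. Pads are 22 mm wide; open, the fingers measure 114 mm over their backs; the gripper's body (76 mm by 85 mm) begins 54 mm behind the grasp point. The pads swing forward as they close: fully open they stand 13 mm farther back than shut.
Start: joints at [-1.133, 0.314, -0.047, 1.21, 0, 1.571], TCP at [0.254, -0.543, 0.204] pointing down, gripper open.
Joint ranges: [-2.67, 2.67], [-0.69, 1.73], [-1.03, 1.25], [-2.08, 2.16], [-1.42, 1.45], [-3.14, 3.14]. Speed limits (rad/s): [2.39, 2.39, 3.01, 3.14, 3.14, 3.14].

INTERFACE

Orientations are given as a unit quaternion [x, y, z, w].
In Python, from bench import get_obs, grab_frame, get_calibration, job_done, hold_point_z gives the robot as it stands.
- The arm moves only by the shell command python3 -m jog 'ROWS'. ROWS is JSON, a list of rows, each an object of numbers: "tx", "ty", "tz": the shift along the tool's x, y, z in cm; "rx", "ry", "rz": the turn, a rotation vector about the tool's x, y, z in rad; "jaw": the closure in counts, from 0 (fully open) to 255 (shut). In form: [{"tx": .., "ty": .., "tz": .., "rx": .., "ry": .., "rz": .., "jaw": ..}, ...]. A call has 1 to 8 rows; each row shifts and turns the commanded pose from where the row before left it, along the tool's axes as they then stand; what a row does not reach is not made up. A row lasts 1/10 s, in which the tool goes at most 50 mm and 8.59 degrees, less where a joint would pass 70% of its speed; a pose out of reach is approached as far as the arm can. A call with a gripper value outside its range is refused whole. The fingers move at their own pace and stop on an object; the grip force is fixed at half the most. Time passes only in rows, so rows that do not move let the fingers close. It gives the time, the measured TCP pose, the force, the opening and the grip force at its end, in the units of the state.
- get_obs(): the state, without advancing time (a new reading comes with each control period).
- grab_frame(name): name is "side" or "top"; returns the picture (400x640x3 uint8, blue, green, red); there is no depth.
- get_calibration(name): a dict with "mtx" (3x3 intrinsics, pixels), "xyz" and "rotation" of the camera in the world. Camera axes: x right, y up, looking along -z (the intrinsics and any distortion apply to the point x, -y, -z); pixel columns grow to the right and rows downward; lengths in m; the calibration is good to about 2 mm. A picture is of the moment at which its call begins. get_calibration takes no time and is no camera call.
- job_done(): hands the job in; it is judged then, once.
The state is a dict: "clock": time; "joint_pos": joint angles; "joint_velocities": joint speeds; "joint_torque": joint torques, N m; "position": TCP position; "tool_rot": TCP orientation; "force": force on the tool from outside, world axes, zero at the start; "moment": the same for the moment, N m; "gripper_width": finger opening in m; "grip_force": force on a finger pad.
Only numpy, scipy, OpenCV 4.12 (cv2) and the standard library are available. Lean on these libraries where they do the work, as an engineer would, in place of code of your own. Each camera call takes 0.05 s, during which the arm holds its last target. There are 200 camera calls.

## Working session

There is one attempt and no reset: what is moved stays moved. The work goes in short steps, Python scripts to look and compute and a shell command to move; the robot and the scene stay as the last step left them, time stands still between calls to the robot, and variables do not carry over. Pictures are saved under pics/ and viewed, at most 10 in all, crops included, and the job is handed in when it is done.

```bash
ls; mkdir -p pics
python3 - <<'E'
from bench import *
import cv2
for n in("side","top"):
    cv2.imwrite(f"pics/{n}0.png",grab_frame(n)); c=get_calibration(n); print(n,{k:c[k] for k in c})
o=get_obs(); print(o, hold_point_z if not callable(hold_point_z) else hold_point_z())
E
```

```text
pics
side {'mtx': array([[391.6881439 ,   0.        , 318.54447938],
       [  0.        , 391.6881439 , 206.69372084],
       [  0.        ,   0.        ,   1.        ]]), 'xyz': array([0.19251997, 0.6602226 , 0.67629253]), 'rotation': array([-0.08755226,  0.46354141,  0.8655112 , -0.16838743])}
top {'mtx': array([[409.27824755,   0.        , 318.59932185],
       [  0.        , 409.27824755, 197.04832663],
       [  0.        ,   0.        ,   1.        ]]), 'xyz': array([ 0.31190558, -0.08830501,  1.01624742]), 'rotation': array([-0.08032156,  0.08356584,  0.70582045, -0.69884383])}
{'clock': 0.1, 'joint_pos': array([-1.13302820e+00,  3.14150116e-01, -4.79898502e-02,  1.21024496e+00,
       -6.67375378e-06,  1.57079381e+00]), 'joint_velocities': array([ 0.00107114, -0.00067885,  0.00303463,  0.00247237, -0.0001839 ,
        0.00042209]), 'joint_torque': array([-1.04101469e-03, -5.40765703e+01,  3.40541840e+01,  1.11830846e-02,
        8.21248000e-05,  6.69662171e-06]), 'position': array([ 0.25409886, -0.54288598,  0.20321924]), 'tool_rot': array([ 9.76139791e-01,  2.17141609e-01, -1.75730437e-04, -7.74621685e-04]), 'force': array([ 0.49619905, -1.17088889,  0.12021472]), 'moment': array([-0.01917842, -0.00898185, -0.00983702]), 'grip_force': 0.0, 'gripper_width': 0.08551740338749692} -0.0187
```

View pics/side0.png

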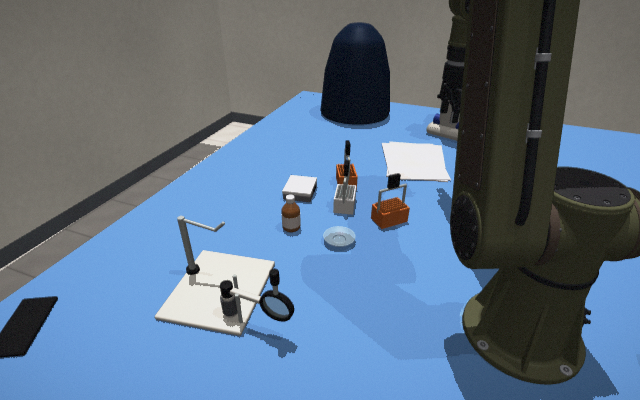

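View pics/top0.png

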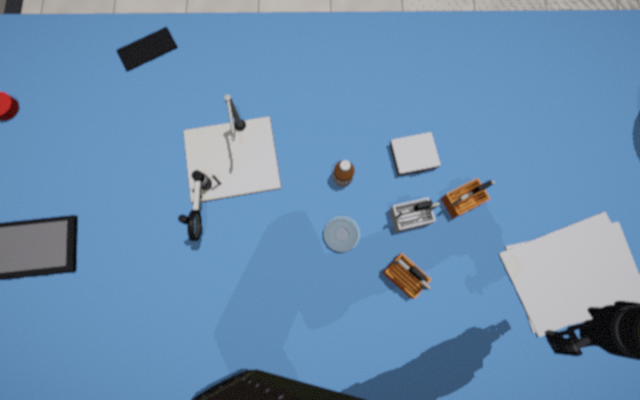

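The side view shows the stand at about (215,285), the lens knob at (275,277), the bottle at (290,215), the dish at (339,238) and the slide box at (300,187).

Rack candidates in the top view:
- the white rack at (413,213)
- an orange rack at (467,198)
- an orange rack at (407,277)

The white rack fits the description. In the side view it is at (345,200), so I'll check it in a close crop.

```bash
cat > h.py <<'E'
from bench import *
import numpy as np, cv2
from scipy.spatial.transform import Rotation as R
C={n:get_calibration(n) for n in("side","top")}
def ray(n,uv):
    c=C[n]; d=np.linalg.inv(c["mtx"])@[uv[0],uv[1],1.]; d=d*[1,-1,-1]
    d=R.from_quat(c["rotation"]).apply(d); return np.array(c["xyz"]),d/np.linalg.norm(d)
def onz(n,uv,z):
    o,d=ray(n,uv); return o+d*(z-o[2])/d[2]
def tri(a,b):
    (o1,d1),(o2,d2)=ray("side",a),ray("top",b)
    s=np.linalg.lstsq(np.c_[d1,-d2],o2-o1,rcond=None)[0]
    p,q=o1+s[0]*d1,o2+s[1]*d2; return (p+q)/2,np.linalg.norm(p-q)
def proj(n,p):
    c=C[n]; q=R.from_quat(c["rotation"]).inv().apply(np.array(p)-c["xyz"])*[1,-1,-1]
    u=c["mtx"]@q; return u[:2]/u[2]
E
python3 - <<'E'
from h import *
s=cv2.imread("pics/side0.png");t=cv2.imread("pics/top0.png")
def crop(im,x,y,w,h,k): return cv2.resize(im[y:y+h,x:x+w],(w*k,h*k),interpolation=cv2.INTER_CUBIC)
a=crop(s,320,130,100,100,4);b=crop(t,375,165,100,100,4)
cv2.imwrite("pics/c1.png",np.hstack([a,b]))
a=crop(s,150,205,160,130,5);cv2.imwrite("pics/c2.png",a)
b=crop(t,170,85,120,160,3);a=crop(s,150,205,160,130,3)
b=cv2.copyMakeBorder(b,0,480-b.shape[0],0,0,0);a=cv2.copyMakeBorder(a,0,480-a.shape[0],0,0,0) if 0 else cv2.copyMakeBorder(a,0,480-390,0,0,cv2.BORDER_CONSTANT)
cv2.imwrite("pics/c2.png",np.hstack([crop(s,170,205,140,120,3) if 0 else cv2.resize(a,None,fx=.9,fy=1)[:,:440],b]))
E
```

```text
(no output)
```

View pics/c1.png

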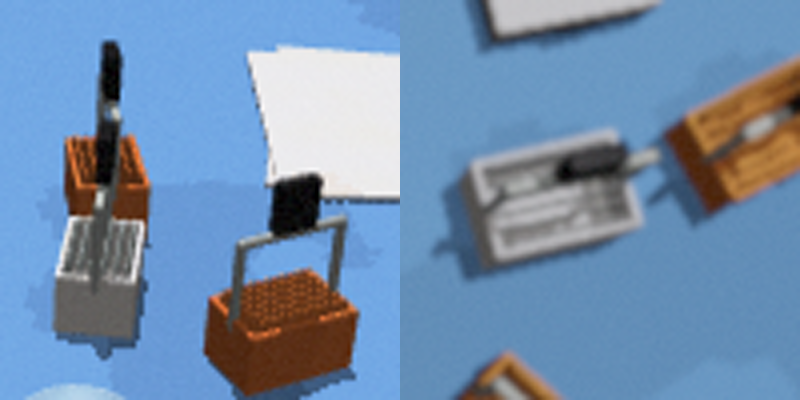

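The white, slide-filled rack is confirmed. Its tab is at side (347,167) and top (423,205.5). The top-view rim corners are about (394,205), (429,197.5), (435.5,221) and (397,231). Next is the stand crop.

View pics/c2.png

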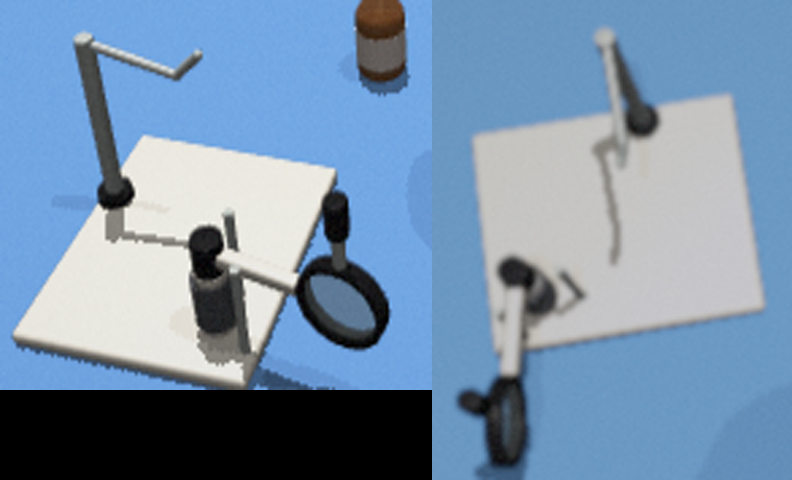

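Run:
```python
from h import *
t=cv2.imread("pics/top0.png");s=cv2.imread("pics/side0.png")
print("tab",tri((346.9,167.5),(423,205.5)), "bar z0.133", onz("top",(423,205.5),.133))
# white rack body + plate via mask
for n,im,box in(("top",t,(375,185,450,245)),("top",t,(180,85,290,245)),("side",s,(150,230,300,335))):
    x0,y0,x1,y1=box; hsv=cv2.cvtColor(im[y0:y1,x0:x1],cv2.COLOR_BGR2HSV)
    m=((hsv[...,1]<75)&(hsv[...,2]>90)).astype(np.uint8)
    c=max(cv2.findContours(m,0,2)[0],key=cv2.contourArea)
    r=cv2.minAreaRect(c); q=cv2.boxPoints(r)+[x0,y0]
    q4=cv2.approxPolyDP(cv2.convexHull(c),6,True)[:,0]+[x0,y0]
    print(n,r[1],q.round(1).tolist(),q4.tolist())
    z=.05 if x0==375 else .012
    P=np.array([onz(n,p,z) for p in q4])[:,:2]
    print(P.round(4).tolist(),np.linalg.norm(P-np.roll(P,-1,0),axis=1).round(4), P.mean(0))
```

```text
tab (array([ 0.49756079, -0.32483786,  0.13092837]), np.float64(0.00467296335769447)) bar z0.133 [ 0.49944988 -0.32387546  0.133     ]
top (27.891597747802734, 40.503448486328125) [[390.2, 204.9], [429.5, 195.1], [436.3, 222.2], [397.0, 232.0]] [[428, 197], [435, 221], [399, 231], [392, 206]]
[[0.5381, -0.3596], [0.4789, -0.3722], [0.4556, -0.2845], [0.5166, -0.271]] [0.0605 0.0907 0.0625 0.0912] [ 0.4972599  -0.32182645]
top (109.9016342163086, 92.2778549194336) [[174.4, 102.1], [265.5, 87.8], [282.7, 196.3], [191.5, 210.7]] [[228, 94], [269, 116], [280, 188], [193, 210], [183, 130]]
[[0.8354, 0.1456], [0.7709, 0.0347], [0.5739, 0.0034], [0.5192, 0.2201], [0.7333, 0.2592]] [0.1283 0.1994 0.2236 0.2177 0.1527] [0.68655757 0.13259627]
side (107.10694885253906, 78.93092346191406) [[154.4, 318.0], [169.5, 240.5], [274.6, 260.9], [259.6, 338.4]] [[203, 250], [274, 262], [241, 334], [155, 318]]
[[0.7645, 0.039], [0.5711, 0.0106], [0.5326, 0.2323], [0.7246, 0.2655]] [0.1954 0.225  0.1948 0.2299] [0.64820958 0.13684881]
```

The crop shows these points:

| Feature | Side px | Top px |
|---|---|---|
| Hook post top | (181.5,218) | (228,97.5) |
| Seat bend | (215.5,230) | about (234,135) |
| Tip | (223,223) | (233.5,139) |
| Knob | (275,277) | (183,219) |
| Pivot top | (226,285) | (198,175) |

Now I'll triangulate them and cross-check.

Run:
```python
from h import *
yaw=np.radians(9.4); e=lambda x,y,a=yaw:np.array([x*np.cos(a)-y*np.sin(a),x*np.sin(a)+y*np.cos(a)])
P={}
for n,a,b in(("posttop",(181.5,218.3),(227.7,97.7)),("seat",(215.6,230.3),(233.8,135)),("tip",(223.3,223.3),(233.3,139)),("knob",(274.8,277),(183.3,219)),("pivot",(226,285),(198,175))):
    p,g=tri(a,b);P[n]=p;print(n,p.round(4),round(g,4))
print("seat@.154 side",onz("side",(215.6,229.5),.154),"tip@.176",onz("side",(223.3,222.5),.174),onz("top",(233.3,139),.175))
print("post base side",onz("side",(193,270),.012),"top",onz("top",(239.5,124.5),.014))
S=P["seat"][:2]
print("seat est from post",P["posttop"][:2]-e(80,0),"from tip",P["tip"][:2]+e(22,0),"from knob",P["knob"][:2]-e(-180,125))
```

```text
posttop [0.7443 0.1093 0.1661] 0.0032
seat [0.6638 0.0971 0.1462] 0.0002
tip [0.6444 0.0927 0.1683] 0.0023
knob [0.4674 0.1931 0.1611] 0.0035
pivot [0.5859 0.1888 0.0914] 0.0014
seat@.154 side [0.65843779 0.10293229 0.154     ] tip@.176 [0.63962399 0.09661744 0.174     ] [0.64293146 0.09169726 0.175     ]
post base side [0.74167676 0.11167444 0.012     ] top [0.74662006 0.1114082  0.014     ]
seat est from post [-78.18151656 -12.95681805] from tip [22.34897137  3.68582837] from knob [198.46616842 -93.7297577 ]
```

The measurements agree with each other. The rim measures 61 x 91 mm and the tab height 0.131. The seat, taken from the post, tip and knob, is about (0.665, 0.097) with the stand's yaw at about 9.4°. The rack is at (0.4975, -0.323) with yaw about 13.7°.

I'll grip the tab by its 34 mm length, closing along the rack's y, so the hook passes between the fingers.

```bash
cat >> h.py <<'E'
def plan(x,y,z,hdeg=None):
    o=get_obs(); r=R.from_quat(o["tool_rot"]); X=r.apply([1,0,0]); h=np.arctan2(X[1],X[0])
    d=r.inv().apply(np.array([x,y,z])-o["position"])*100
    print("clock",round(o["clock"],2),"pos",o["position"].round(4),"h",np.degrees(h).round(2),"tilt",np.degrees(np.arccos(-r.apply([0,0,1])[2])).round(2),"w",round(o["gripper_width"],4),"F",o["force"].round(1))
    print("  shift cm",d.round(2),"" if hdeg is None else f"rz {h-np.radians(hdeg):.3f}")
E
python3 -m jog '[{"rz":0.1,"jaw":60},{"rz":0.1,"jaw":60},{"jaw":60}]'
python3 - <<'E'
from h import *
plan(.4975,-.3233,.20,13.7)
print("orange tab",onz("top",(487,187),.133),"dish",onz("top",(341,234),.009),"bottle",onz("top",(345,166),.1),onz("side",(291,197),.1))
E
```

```text
clock 0.1 pos [ 0.2541 -0.5429  0.2032] h 25.08 tilt 0.09 w 0.0855 F [ 0.5 -1.2  0.1]
  shift cm [31.35 -9.57  0.34] rz 0.199
orange tab [ 0.54031091 -0.46988406  0.133     ] dish [ 0.45559705 -0.14870828  0.009     ] bottle [ 0.60279872 -0.15630134  0.1       ] [ 0.6000889  -0.15833009  0.1       ]schema error: expected keys tx, ty, tz, rx, ry, rz, jaw
```

All keys are needed in each row.

```bash
python3 -m jog '[{"tx":0,"ty":0,"tz":0,"rx":0,"ry":0,"rz":0.1,"jaw":60},{"tx":0,"ty":0,"tz":0,"rx":0,"ry":0,"rz":0.1,"jaw":60},{"tx":0,"ty":0,"tz":0,"rx":0,"ry":0,"rz":0,"jaw":60}]'
python3 -c "
from h import *
plan(.4975,-.3233,.20,13.7)"
```

```text
clock: 0.4
position: [0.2542, -0.5431, 0.2035]
tool_rot: [0.993, 0.118, -0.0, -0.0]
force: [0.8, 0.5, -0.1]
gripper_width: 0.0657
grip_force: 0.0
clock 0.4 pos [ 0.2542 -0.5431  0.2035] h 13.61 tilt 0.05 w 0.0657 F [ 0.8  0.5 -0.1]
  shift cm [ 28.82 -15.64   0.36] rz -0.002
```

```bash
python3 -m jog '[{"tx":3.6,"ty":-1.95,"tz":0,"rx":0,"ry":0,"rz":0,"jaw":70},{"tx":3.6,"ty":-1.95,"tz":0,"rx":0,"ry":0,"rz":0,"jaw":70},{"tx":3.6,"ty":-1.95,"tz":0,"rx":0,"ry":0,"rz":0,"jaw":70},{"tx":3.6,"ty":-1.95,"tz":0,"rx":0,"ry":0,"rz":0,"jaw":70},{"tx":3.6,"ty":-1.95,"tz":0,"rx":0,"ry":0,"rz":0,"jaw":70},{"tx":3.6,"ty":-1.95,"tz":0,"rx":0,"ry":0,"rz":0,"jaw":70},{"tx":3.6,"ty":-1.95,"tz":0,"rx":0,"ry":0,"rz":0,"jaw":70},{"tx":3.6,"ty":-2,"tz":0,"rx":0,"ry":0,"rz":0,"jaw":70}]'
python3 -m jog '[{"tx":0,"ty":0,"tz":0,"rx":0,"ry":0,"rz":0,"jaw":70},{"tx":0,"ty":0,"tz":0,"rx":0,"ry":0,"rz":0,"jaw":70}]'
python3 - <<'E'
from h import *
plan(.4975,-.3233,.116,13.7)
def crop(im,x,y,w,h,k): return cv2.resize(im[y:y+h,x:x+w],(w*k,h*k),interpolation=cv2.INTER_CUBIC)
s=grab_frame("side");t=grab_frame("top")
p=get_obs()["position"];print(proj("side",p),proj("top",p))
cv2.imwrite("pics/g1.png",np.hstack([crop(s,300,110,100,120,4),crop(t,375,145,100,120,4)]))
E
```

```text
clock: 1.2
position: [0.4984, -0.3221, 0.2039]
tool_rot: [0.993, 0.12, -0.0, -0.0]
force: [0.1, -0.7, 0.2]
gripper_width: 0.0618
grip_force: 0.0
clock: 1.4
position: [0.4977, -0.3227, 0.2036]
tool_rot: [0.993, 0.121, -0.0, -0.0]
force: [-0.3, -0.4, 0.6]
gripper_width: 0.062
grip_force: 0.0
clock 1.4 pos [ 0.4977 -0.3227  0.2036] h 13.85 tilt 0.05 w 0.062 F [-0.3 -0.4  0.6]
  shift cm [-0.02  0.05  8.76] rz 0.003
[347.42733707 144.84307113] [431.84306654 199.52871724]
```

View pics/g1.png

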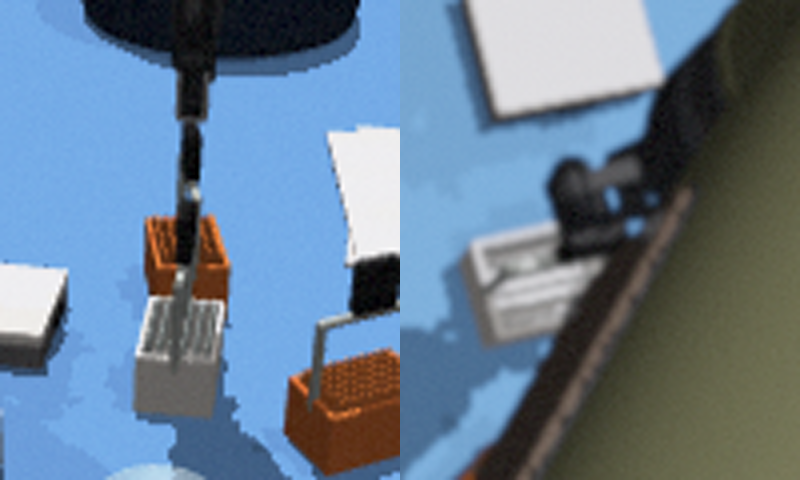

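The gripper is lined up above the tab: side (347,145), with the tab directly below it. I'll descend and close.

```bash
python3 -m jog '[{"tx":0,"ty":0,"tz":3,"rx":0,"ry":0,"rz":0,"jaw":70},{"tx":0,"ty":0,"tz":3,"rx":0,"ry":0,"rz":0,"jaw":70},{"tx":0,"ty":0,"tz":1.7,"rx":0,"ry":0,"rz":0,"jaw":70},{"tx":0,"ty":0,"tz":1,"rx":0,"ry":0,"rz":0,"jaw":70},{"tx":0,"ty":0,"tz":0,"rx":0,"ry":0,"rz":0,"jaw":70},{"tx":0,"ty":0,"tz":0,"rx":0,"ry":0,"rz":0,"jaw":70}]'
python3 -m jog '[{"tx":0,"ty":0,"tz":0,"rx":0,"ry":0,"rz":0,"jaw":255},{"tx":0,"ty":0,"tz":0,"rx":0,"ry":0,"rz":0,"jaw":255},{"tx":0,"ty":0,"tz":0,"rx":0,"ry":0,"rz":0,"jaw":255},{"tx":0,"ty":0,"tz":0,"rx":0,"ry":0,"rz":0,"jaw":255},{"tx":0,"ty":0,"tz":0,"rx":0,"ry":0,"rz":0,"jaw":255}]'
```

```text
clock: 2.1
position: [0.4974, -0.3243, 0.1178]
tool_rot: [0.993, 0.118, 0.0, 0.0]
force: [0.3, 0.4, 0.5]
gripper_width: 0.0622
grip_force: 0.0
clock: 2.6
position: [0.4982, -0.3236, 0.1185]
tool_rot: [0.993, 0.119, 0.001, 0.001]
force: [-0.7, 2.0, 5.1]
gripper_width: 0.0317
grip_force: 59.0
```

```bash
python3 -m jog '[{"tx":0,"ty":0,"tz":-1,"rx":0,"ry":0,"rz":0,"jaw":255},{"tx":0,"ty":0,"tz":-2,"rx":0,"ry":0,"rz":0,"jaw":255},{"tx":0,"ty":0,"tz":-3,"rx":0,"ry":0,"rz":0,"jaw":255},{"tx":0,"ty":0,"tz":-3,"rx":0,"ry":0,"rz":0,"jaw":255},{"tx":0,"ty":0,"tz":-3,"rx":0,"ry":0,"rz":0,"jaw":255},{"tx":0,"ty":0,"tz":-1.5,"rx":0,"ry":0,"rz":0.04,"jaw":255},{"tx":0,"ty":0,"tz":0,"rx":0,"ry":0,"rz":0.037,"jaw":255},{"tx":0,"ty":0,"tz":0,"rx":0,"ry":0,"rz":0,"jaw":255}]'
python3 - <<'E'
from h import *
a=np.radians(9.4); S=np.array([.665,.097]); p=S+np.array([np.cos(a),np.sin(a)])*-.075
plan(p[0],p[1],.26,9.4)
E
```

```text
clock: 3.4
position: [0.4977, -0.3236, 0.2532]
tool_rot: [0.997, 0.08, 0.001, 0.0]
force: [-0.2, 0.5, -2.2]
gripper_width: 0.0316
grip_force: 59.8
clock 3.4 pos [ 0.4977 -0.3236  0.2532] h 9.21 tilt 0.09 w 0.0316 F [-0.2  0.5 -2.2]
  shift cm [ 15.75 -38.82  -0.7 ] rz -0.003
```

```bash
python3 -m jog '[{"tx":0.5,"ty":-1.2,"tz":0,"rx":0,"ry":0,"rz":0,"jaw":255},{"tx":1.1,"ty":-2.6,"tz":0,"rx":0,"ry":0,"rz":0,"jaw":255},{"tx":1.2,"ty":-3,"tz":0,"rx":0,"ry":0,"rz":0,"jaw":255},{"tx":1.2,"ty":-3,"tz":0,"rx":0,"ry":0,"rz":0,"jaw":255},{"tx":1.2,"ty":-3,"tz":0,"rx":0,"ry":0,"rz":0,"jaw":255},{"tx":1.2,"ty":-3,"tz":0,"rx":0,"ry":0,"rz":0,"jaw":255},{"tx":1.2,"ty":-3,"tz":0,"rx":0,"ry":0,"rz":0,"jaw":255},{"tx":1.2,"ty":-3,"tz":0,"rx":0,"ry":0,"rz":0,"jaw":255}]'
python3 -m jog '[{"tx":1.2,"ty":-3,"tz":0,"rx":0,"ry":0,"rz":0,"jaw":255},{"tx":1.2,"ty":-3,"tz":0,"rx":0,"ry":0,"rz":0,"jaw":255},{"tx":1.2,"ty":-3,"tz":0,"rx":0,"ry":0,"rz":0,"jaw":255},{"tx":1.2,"ty":-3,"tz":0,"rx":0,"ry":0,"rz":0,"jaw":255},{"tx":1.1,"ty":-2.6,"tz":0,"rx":0,"ry":0,"rz":0,"jaw":255},{"tx":1,"ty":-1.4,"tz":0,"rx":0,"ry":0,"rz":0,"jaw":255},{"tx":0,"ty":0,"tz":0,"rx":0,"ry":0,"rz":0,"jaw":255},{"tx":0,"ty":0,"tz":0,"rx":0,"ry":0,"rz":0,"jaw":255}]'
python3 - <<'E'
from h import *
a=np.radians(9.4); S=np.array([.665,.097]); p=S+np.array([np.cos(a),np.sin(a)])*-.075
plan(p[0],p[1],.187+.008,9.4)
def crop(im,x,y,w,h,k): return cv2.resize(im[y:y+h,x:x+w],(w*k,h*k),interpolation=cv2.INTER_CUBIC)
s=grab_frame("side");t=grab_frame("top")
cv2.imwrite("pics/g2.png",np.hstack([crop(s,160,140,133,160,3),crop(t,170,80,133,160,3)]))
E
```

```text
clock: 4.2
position: [0.5488, -0.0918, 0.2515]
tool_rot: [0.997, 0.081, -0.001, -0.0]
force: [0.0, -0.0, -2.7]
gripper_width: 0.0315
grip_force: 59.9
clock: 5.0
position: [0.5915, 0.0747, 0.2516]
tool_rot: [0.997, 0.081, -0.001, 0.0]
force: [0.1, 0.2, -2.1]
gripper_width: 0.0317
grip_force: 60.0
clock 5.0 pos [0.5915 0.0747 0.2516] h 9.26 tilt 0.08 w 0.0317 F [ 0.1  0.2 -2.1]
  shift cm [ 0.12 -1.    5.66] rz -0.002
```

View pics/g2.png

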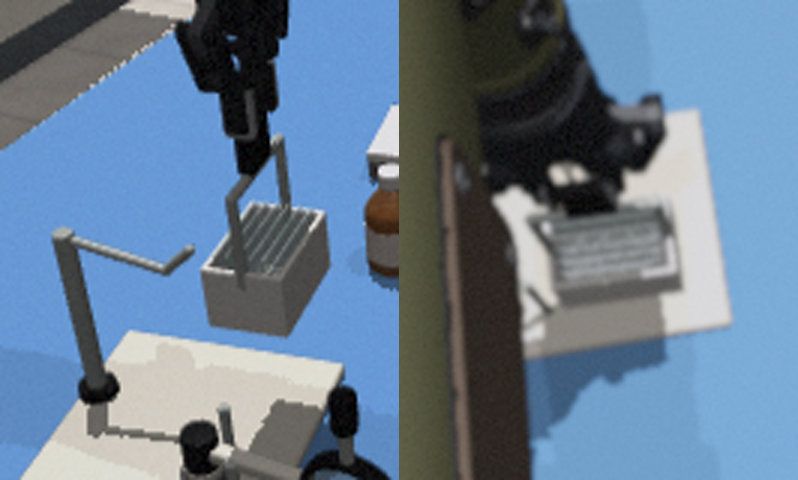

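The rack hangs upright in the gripper. Its bar runs from side px (238,205) to (253,187), and the hook tip at (223,223) is still clear. I'll check the bar against the TCP.

```bash
python3 - <<'E'
from h import *
a,b=onz("side",(238.3,205),.2436),onz("side",(253.3,186.7),.2436);p=get_obs()["position"]
print(a,b,np.linalg.norm(a-b),"mid",(a+b)/2,"tcp",p,"ang",np.degrees(np.arctan2(*(a-b)[[1,0]])))
print(proj("side",[.665,.097,.154]),proj("side",[.665-.0217,.097-.0036,.176]))
E
python3 -m jog '[{"tx":0,"ty":-0.5,"tz":1,"rx":0,"ry":0,"rz":0,"jaw":255},{"tx":0,"ty":-0.5,"tz":1.5,"rx":0,"ry":0,"rz":0,"jaw":255},{"tx":0,"ty":0,"tz":1.5,"rx":0,"ry":0,"rz":0,"jaw":255},{"tx":0,"ty":0,"tz":1.1,"rx":0,"ry":0,"rz":0,"jaw":255},{"tx":0,"ty":0,"tz":0.5,"rx":0,"ry":0,"rz":0,"jaw":255},{"tx":0,"ty":0,"tz":0,"rx":0,"ry":0,"rz":0,"jaw":255}]'
python3 - <<'E'
from h import *
plan(.665,.097,.196,9.4)
E
```

```text
[0.5832327  0.11272714 0.2436    ] [0.5912776  0.03881889 0.2436    ] 0.07434480223325439 mid [0.58725515 0.07577302 0.2436    ] tcp [0.59144775 0.07387043 0.25181535] ang 96.21217773674788
[214.63572575 227.33522935] [222.56960434 220.57901036]
clock: 5.7
position: [0.5896, 0.0843, 0.1951]
tool_rot: [0.997, 0.08, -0.001, 0.0]
force: [0.4, -0.1, -2.4]
gripper_width: 0.0312
grip_force: 60.0
clock 5.7 pos [0.5896 0.0843 0.1951] h 9.18 tilt 0.09 w 0.0312 F [ 0.4 -0.1 -2.4]
  shift cm [ 7.65 -0.06 -0.1 ] rz -0.004
```

```bash
python3 -m jog '[{"tx":0.6,"ty":0,"tz":0,"rx":0,"ry":0,"rz":0,"jaw":255},{"tx":1.2,"ty":0,"tz":0,"rx":0,"ry":0,"rz":0,"jaw":255},{"tx":1.2,"ty":0,"tz":0,"rx":0,"ry":0,"rz":0,"jaw":255},{"tx":1.2,"ty":0,"tz":0,"rx":0,"ry":0,"rz":0,"jaw":255},{"tx":1.2,"ty":0,"tz":0,"rx":0,"ry":0,"rz":0,"jaw":255},{"tx":1.2,"ty":0,"tz":0,"rx":0,"ry":0,"rz":0,"jaw":255},{"tx":1.2,"ty":-0.1,"tz":0,"rx":0,"ry":0,"rz":0,"jaw":255},{"tx":0,"ty":0,"tz":0,"rx":0,"ry":0,"rz":0,"jaw":255}]'
python3 - <<'E'
from h import *
plan(.665,.097,.166,9.4)
def crop(im,x,y,w,h,k): return cv2.resize(im[y:y+h,x:x+w],(w*k,h*k),interpolation=cv2.INTER_CUBIC)
cv2.imwrite("pics/g3.png",crop(grab_frame("side"),150,140,130,110,5))
E
```

```text
clock: 6.5
position: [0.6692, 0.0985, 0.1964]
tool_rot: [0.997, 0.08, 0.001, -0.0]
force: [0.4, 0.4, -2.0]
gripper_width: 0.0313
grip_force: 60.0
clock 6.5 pos [0.6692 0.0985 0.1964] h 9.22 tilt 0.13 w 0.0313 F [ 0.4  0.4 -2. ]
  shift cm [-0.44  0.08  3.04] rz -0.003
```

View pics/g3.png

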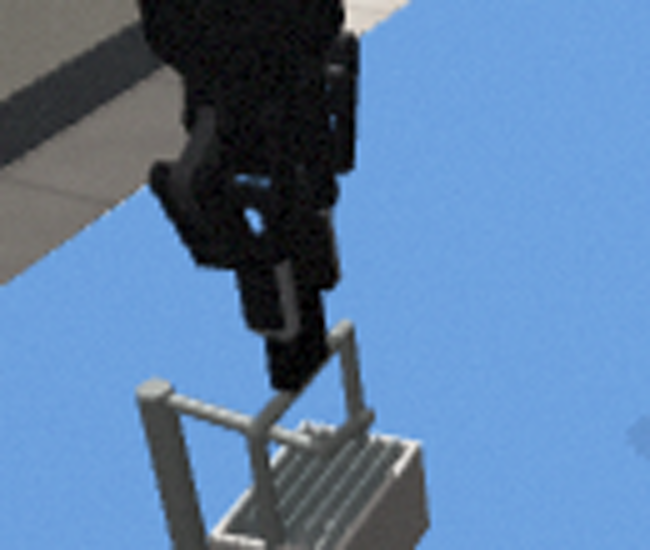

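The hook rod passes through the opening, with its tip at crop (365,415) beyond the bar. I'll lower the rack onto the seat.

```bash
python3 -m jog '[{"tx":-0.2,"ty":0,"tz":0.8,"rx":0,"ry":0,"rz":0,"jaw":255},{"tx":0,"ty":0,"tz":0.8,"rx":0,"ry":0,"rz":0,"jaw":255},{"tx":0,"ty":0,"tz":0.6,"rx":0,"ry":0,"rz":0,"jaw":255},{"tx":0,"ty":0,"tz":0.4,"rx":0,"ry":0,"rz":0,"jaw":255},{"tx":0,"ty":0,"tz":0.1,"rx":0,"ry":0,"rz":0,"jaw":255},{"tx":0,"ty":0,"tz":0,"rx":0,"ry":0,"rz":0,"jaw":255}]'
```

```text
clock: 7.15
position: [0.665, 0.0978, 0.1689]
tool_rot: [0.997, 0.08, -0.0, -0.0]
force: [-0.5, -0.3, -2.4]
gripper_width: 0.0313
grip_force: 60.0
```

```bash
python3 -m jog '[{"tx":0,"ty":0,"tz":0.15,"rx":0,"ry":0,"rz":0,"jaw":255},{"tx":0,"ty":0,"tz":0,"rx":0,"ry":0,"rz":0,"jaw":255}]'
python3 -m jog '[{"tx":0,"ty":0,"tz":0.15,"rx":0,"ry":0,"rz":0,"jaw":255},{"tx":0,"ty":0,"tz":0,"rx":0,"ry":0,"rz":0,"jaw":255}]'
```

```text
clock: 7.35
position: [0.6655, 0.0979, 0.1678]
tool_rot: [0.997, 0.08, 0.0, -0.0]
force: [0.5, 0.4, -2.5]
gripper_width: 0.0314
grip_force: 60.1
clock: 7.55
position: [0.6659, 0.0979, 0.1667]
tool_rot: [0.997, 0.08, 0.001, -0.0]
force: [1.2, 0.0, 0.9]
gripper_width: 0.0314
grip_force: 60.3
```

The hook has taken the weight at bar height 0.1587, close to the expected 0.158. I'll release gently.

```bash
python3 -m jog '[{"tx":0,"ty":0,"tz":0,"rx":0,"ry":0,"rz":0,"jaw":150},{"tx":0,"ty":0,"tz":0,"rx":0,"ry":0,"rz":0,"jaw":120},{"tx":0,"ty":0,"tz":0,"rx":0,"ry":0,"rz":0,"jaw":90},{"tx":0,"ty":0,"tz":0,"rx":0,"ry":0,"rz":0,"jaw":90},{"tx":0,"ty":0,"tz":0,"rx":0,"ry":0,"rz":0,"jaw":90},{"tx":0,"ty":0,"tz":0,"rx":0,"ry":0,"rz":0,"jaw":90}]'
python3 -m jog '[{"tx":0,"ty":0,"tz":-0.8,"rx":0,"ry":0,"rz":0,"jaw":90},{"tx":0,"ty":0,"tz":-2,"rx":0,"ry":0,"rz":0,"jaw":90},{"tx":0,"ty":0,"tz":-3,"rx":0,"ry":0,"rz":0,"jaw":90},{"tx":0,"ty":0,"tz":-3,"rx":0,"ry":0,"rz":0,"jaw":90},{"tx":0,"ty":0,"tz":0,"rx":0,"ry":0,"rz":0,"jaw":90}]'
python3 - <<'E'
from h import *
k=np.array([.467,.1925]); plan(k[0],k[1],.245)
cv2.imwrite("pics/g4.png",cv2.resize(grab_frame("side")[140:340,140:320],None,fx=3,fy=3,interpolation=2))
E
```

```text
clock: 8.15
position: [0.665, 0.0978, 0.1659]
tool_rot: [0.997, 0.08, -0.0, -0.0]
force: [0.4, 0.4, 0.5]
gripper_width: 0.0554
grip_force: 0.0
clock: 8.65
position: [0.6675, 0.0982, 0.2598]
tool_rot: [0.997, 0.08, 0.004, -0.0]
force: [1.3, 0.5, 0.7]
gripper_width: 0.0554
grip_force: 0.0
clock 8.65 pos [0.6675 0.0982 0.2598] h 9.21 tilt 0.46 w 0.0554 F [1.3 0.5 0.7]
  shift cm [-18.29 -12.52   1.33]
```

View pics/g4.png

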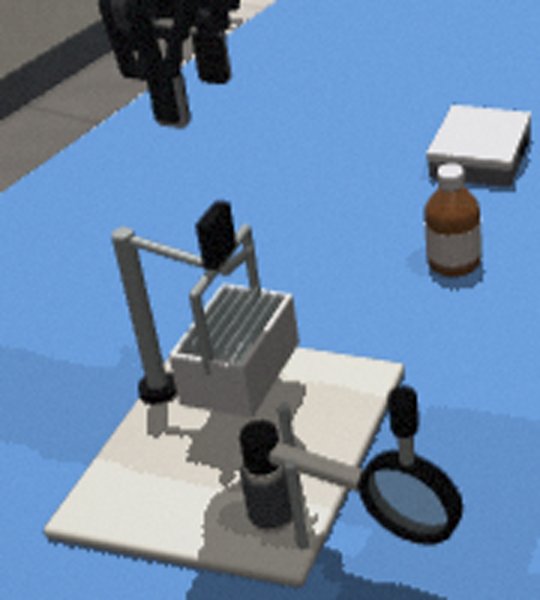

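The rack hangs freely on the hook seat. The knob is at side px (274.3,277), unchanged. I'll refine the knob position and move above it.

```bash
python3 -m jog '[{"tx":-2,"ty":-1.4,"tz":0.1,"rx":0,"ry":0,"rz":0,"jaw":90},{"tx":-3.3,"ty":-2.2,"tz":0.2,"rx":0,"ry":0,"rz":0.04,"jaw":90},{"tx":-3.3,"ty":-2.2,"tz":0.2,"rx":0,"ry":0,"rz":0.04,"jaw":90},{"tx":-3.3,"ty":-2.2,"tz":0.2,"rx":0,"ry":0,"rz":0.04,"jaw":90},{"tx":-3.3,"ty":-2.2,"tz":0.2,"rx":0,"ry":0,"rz":0.03,"jaw":90},{"tx":-2,"ty":-1.4,"tz":0.2,"rx":0,"ry":0,"rz":0,"jaw":90},{"tx":0,"ty":0,"tz":0,"rx":0,"ry":0,"rz":0,"jaw":90},{"tx":0,"ty":0,"tz":0,"rx":0,"ry":0,"rz":0,"jaw":90}]'
python3 - <<'E'
from h import *
print(onz("side",(274.3,277.2),.162),tri((274.3,277.2),(183.3,219)))
plan(.467,.192,.148,0)
E
```

```text
clock: 9.5
position: [0.4899, 0.1018, 0.2468]
tool_rot: [0.996, 0.075, -0.005, -0.038]
force: [0.6, 0.2, -0.0]
gripper_width: 0.0554
grip_force: 0.0
[0.46573537 0.19465311 0.162     ] (array([0.46792361, 0.19340613, 0.16057991]), np.float64(0.0026877638429062705))
clock 9.5 pos [0.4899 0.1018 0.2468] h 8.65 tilt 4.41 w 0.0554 F [ 0.6  0.2 -0. ]
  shift cm [-0.86 -8.47 10.56] rz 0.151
```

```bash
python3 - <<'E'
from h import *
o=get_obs();print(o["joint_pos"].round(3),o["joint_velocities"].round(3),R.from_quat(o["tool_rot"]).as_matrix().round(3),o["moment"])
E
python3 -m jog '[{"tx":0,"ty":0,"tz":0,"rx":0,"ry":0,"rz":0,"jaw":90},{"tx":0,"ty":0,"tz":0,"rx":0,"ry":0,"rz":0,"jaw":90}]'
python3 -c "
from h import *
plan(.467,.192,.245,0)"
```

```text
[ 0.15   0.114 -0.202  1.259  0.077  3.141] [-0.001  0.024  0.028 -0.002 -0.002 -0.   ] [[ 0.989  0.15  -0.016]
 [ 0.15  -0.986  0.075]
 [-0.005 -0.077 -0.997]] [-0.09181437 -0.09480126 -0.01298774]
clock: 9.7
position: [0.4906, 0.1019, 0.2465]
tool_rot: [0.996, 0.075, -0.005, -0.038]
force: [-0.5, -0.3, -0.3]
gripper_width: 0.0553
grip_force: 0.0
clock 9.7 pos [0.4906 0.1019 0.2465] h 8.64 tilt 4.42 w 0.0553 F [-0.5 -0.3 -0.3]
  shift cm [-0.98 -9.22  0.87] rz 0.151
```

Joint 6 reached its limit, since heading = q1 − q6 + π, and the tool tilted by 4°. I'll restore the vertical and use heading 32°, away from the limit.

```bash
cat >> h.py <<'E'
def rot(hdeg):
    T=R.from_euler("z",hdeg,degrees=True)*R.from_euler("x",180,degrees=True)
    print("rotvec",(R.from_quat(get_obs()["tool_rot"]).inv()*T).as_rotvec().round(4),"q6",get_obs()["joint_pos"][5].round(3))
E
python3 -c "
from h import *
rot(32)"
```

```text
rotvec [-0.077  -0.0106 -0.4077] q6 3.141
```

```bash
python3 -m jog '[{"tx":0,"ty":0,"tz":0,"rx":-0.019,"ry":-0.0027,"rz":-0.102,"jaw":90},{"tx":0,"ty":0,"tz":0,"rx":-0.019,"ry":-0.0027,"rz":-0.102,"jaw":90},{"tx":0,"ty":0,"tz":0,"rx":-0.019,"ry":-0.0027,"rz":-0.102,"jaw":90},{"tx":0,"ty":0,"tz":0,"rx":-0.019,"ry":-0.0027,"rz":-0.102,"jaw":90},{"tx":0,"ty":0,"tz":0,"rx":0,"ry":0,"rz":0,"jaw":90}]'
python3 -c "
from h import *
rot(32);plan(.467,.193,.22,32)"
```

```text
clock: 10.2
position: [0.4902, 0.1023, 0.2466]
tool_rot: [0.961, 0.276, -0.0, -0.001]
force: [-0.1, 0.3, -0.5]
gripper_width: 0.0552
grip_force: 0.0
rotvec [-0.0011  0.0001  0.0014] q6 2.787
clock 10.2 pos [0.4902 0.1023 0.2466] h 32.08 tilt 0.06 w 0.0552 F [-0.1  0.3 -0.5]
  shift cm [ 2.85 -8.91  2.67] rz 0.001
```

```bash
python3 -m jog '[{"tx":0.6,"ty":-1.8,"tz":0.3,"rx":0,"ry":0,"rz":0,"jaw":90},{"tx":0.8,"ty":-2.5,"tz":0.4,"rx":0,"ry":0,"rz":0,"jaw":90},{"tx":0.8,"ty":-2.5,"tz":0.5,"rx":0,"ry":0,"rz":0,"jaw":90},{"tx":0.65,"ty":-2.1,"tz":0.5,"rx":0,"ry":0,"rz":0,"jaw":90},{"tx":0,"ty":0,"tz":0,"rx":0,"ry":0,"rz":0,"jaw":90},{"tx":0,"ty":0,"tz":0,"rx":0,"ry":0,"rz":0,"jaw":90}]'
python3 - <<'E'
from h import *
rot(32);plan(.467,.193,.148,32)
cv2.imwrite("pics/g5.png",np.hstack([cv2.resize(grab_frame(n)[y:y+130,x:x+130],None,fx=3,fy=3,interpolation=2) for n,x,y in(("side",210,200),("top",140,150))]))
E
```

```text
clock: 10.8
position: [0.4669, 0.1924, 0.2297]
tool_rot: [0.961, 0.276, -0.0, -0.0]
force: [0.6, 0.6, -0.4]
gripper_width: 0.0551
grip_force: 0.0
rotvec [-0.0008  0.0004 -0.0002] q6 2.974
clock 10.8 pos [0.4669 0.1924 0.2297] h 31.99 tilt 0.05 w 0.0551 F [ 0.6  0.6 -0.4]
  shift cm [ 0.04 -0.03  8.17] rz -0.000
```

View pics/g5.png

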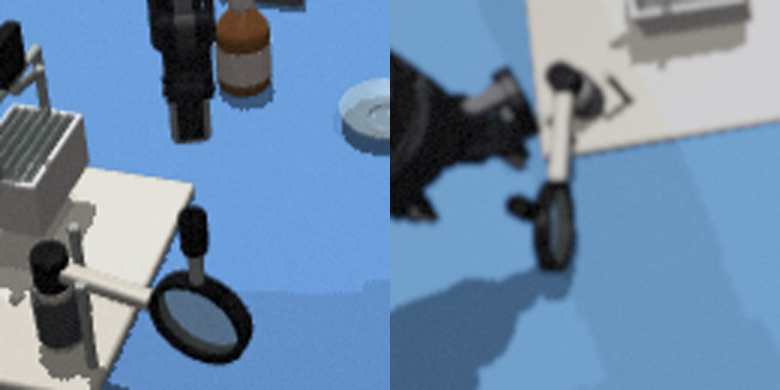

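In the side view the fingers at (273,240) are above the knob at (274,277). In the top view the knob is at (183,219). I'll check the projected TCP and knob positions before descending.

Run:
```python
from h import *
p=get_obs()["position"]
for z in(.2297,.177,.162,.147): print(z,proj("side",[p[0],p[1],z]),proj("top",[p[0],p[1],z]))
```

```text
0.2297 [272.08679926 247.99236905] [173.01324752 213.73235768]
0.177 [273.83450793 270.05441632] [181.70183648 218.56309582]
0.162 [274.30642463 276.01161547] [183.98661113 219.83339968]
0.147 [274.76772807 281.83483907] [186.19559155 221.06156296]
```

```bash
python3 -m jog '[{"tx":0,"ty":0,"tz":2,"rx":0,"ry":0,"rz":0,"jaw":90},{"tx":0,"ty":0,"tz":2,"rx":0,"ry":0,"rz":0,"jaw":90},{"tx":0,"ty":0,"tz":2,"rx":0,"ry":0,"rz":0,"jaw":90},{"tx":0,"ty":0,"tz":1.5,"rx":0,"ry":0,"rz":0,"jaw":90},{"tx":0,"ty":0,"tz":0.6,"rx":0,"ry":0,"rz":0,"jaw":90},{"tx":0,"ty":0,"tz":0,"rx":0,"ry":0,"rz":0,"jaw":90},{"tx":0,"ty":0,"tz":0,"rx":0,"ry":0,"rz":0,"jaw":90}]'
python3 -m jog '[{"tx":0,"ty":0,"tz":0,"rx":0,"ry":0,"rz":0,"jaw":255},{"tx":0,"ty":0,"tz":0,"rx":0,"ry":0,"rz":0,"jaw":255},{"tx":0,"ty":0,"tz":0,"rx":0,"ry":0,"rz":0,"jaw":255},{"tx":0,"ty":0,"tz":0,"rx":0,"ry":0,"rz":0,"jaw":255},{"tx":0,"ty":0,"tz":0,"rx":0,"ry":0,"rz":0,"jaw":255},{"tx":0,"ty":0,"tz":0,"rx":0,"ry":0,"rz":0,"jaw":255}]'
python3 - <<'E'
from h import *
a=np.radians(9.4);S=np.array([.665,.097]);P=S+R.from_euler("z",a).apply([-.065,.105,0])[:2]
plan(*P,.148,32);rot(32);p=get_obs()["position"][:2];print("pivot",P,"r",np.linalg.norm(p-P))
v=p-P;d=1.3/12;q=P+R.from_euler("z",d).apply([*v,0])[:2];plan(*q,get_obs()["position"][2],32)
e=P+R.from_euler("z",1.3).apply([*v,0])[:2];print("end",e,"exp",S+R.from_euler("z",a).apply([-.115,0,0])[:2])
E
```

```text
clock: 11.6
position: [0.4673, 0.1924, 0.1497]
tool_rot: [0.961, 0.275, 0.0, -0.001]
force: [0.4, 0.3, -0.2]
gripper_width: 0.055
grip_force: 0.0
clock: 12.2
position: [0.4673, 0.1928, 0.1497]
tool_rot: [0.961, 0.276, 0.001, -0.001]
force: [-0.3, -0.4, 5.9]
gripper_width: 0.0001
grip_force: 2.9
clock 12.2 pos [0.4673 0.1928 0.1497] h 32.03 tilt 0.1 w 0.0001 F [-0.3 -0.4  5.9]
  shift cm [9.72 6.41 0.18] rz 0.000
rotvec [-0.0006 -0.0017  0.0005] q6 2.973
pivot [0.58372358 0.18997389] r 0.11646103941580738
clock 12.2 pos [0.4673 0.1928 0.1497] h 32.03 tilt 0.1 w 0.0001 F [-0.3 -0.4  5.9]
  shift cm [-0.64  1.09 -0.  ] rz 0.000
end [0.54986675 0.0785428 ] exp [0.5515442  0.07821751]
```

The fingers closed empty, with an upward force of 5.9 N. I need to look.

Run:
```python
from h import *
cv2.imwrite("pics/g6.png",np.hstack([cv2.resize(grab_frame(n)[y:y+130,x:x+130],None,fx=3,fy=3,interpolation=2) for n,x,y in(("side",210,200),("top",140,150))]))
```

```text
(no output)
```

View pics/g6.png

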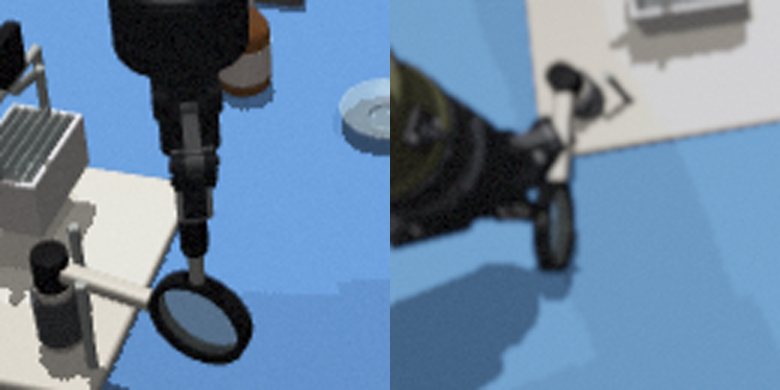

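In the side view the fingers are shut at crop (195,200), with the knob or stem still at (195,235) and the ring unmoved. So they slipped past or rest against something. I've used my picture budget, so I'll go on numerically.

Run:
```python
from h import *
o=get_obs();print(o["clock"],o["force"].round(2),o["moment"].round(3),o["gripper_width"],o["grip_force"],o["position"].round(4))
a=cv2.imread("pics/g5.png");b=cv2.imread("pics/g6.png")
def rows(im):
    for y in range(180,300,6):
        r=im[y,160:240].max(1); ix=np.where(r<75)[0]
        print(y,(ix.min()+160,ix.max()+160,len(ix)) if len(ix) else None,end=" | ")
    print()
rows(a);rows(b)
# lens glass/ring shift
for n,(x,y,w,h) in(("side",(145,300,110,65)),("top",(535,215,50,60))):
    g=lambda im:cv2.cvtColor(im[y:y+h,x:x+w],6).astype(np.float32)
    print(n,cv2.phaseCorrelate(g(a),g(b)))
```

```text
12.3 [ 0.15 -1.04  5.11] [-0.102 -0.027 -0.012] -0.00013246804955789236 2.890235558152199 [0.4673 0.1928 0.1497]
180 None | 186 None | 192 None | 198 None | 204 (np.int64(188), np.int64(188), 1) | 210 (np.int64(183), np.int64(202), 20) | 216 (np.int64(179), np.int64(205), 27) | 222 (np.int64(178), np.int64(206), 29) | 228 (np.int64(176), np.int64(206), 31) | 234 (np.int64(180), np.int64(207), 28) | 240 (np.int64(181), np.int64(207), 27) | 246 (np.int64(181), np.int64(206), 26) | 252 (np.int64(165), np.int64(205), 23) | 258 (np.int64(189), np.int64(202), 14) | 264 (np.int64(190), np.int64(202), 13) | 270 (np.int64(190), np.int64(202), 13) | 276 (np.int64(167), np.int64(206), 40) | 282 (np.int64(160), np.int64(218), 59) | 288 (np.int64(160), np.int64(227), 68) | 294 (np.int64(160), np.int64(234), 41) | 
180 (np.int64(172), np.int64(215), 44) | 186 (np.int64(174), np.int64(214), 41) | 192 (np.int64(177), np.int64(208), 32) | 198 (np.int64(178), np.int64(210), 33) | 204 (np.int64(179), np.int64(211), 33) | 210 (np.int64(179), np.int64(211), 33) | 216 (np.int64(179), np.int64(210), 32) | 222 (np.int64(178), np.int64(205), 28) | 228 (np.int64(176), np.int64(206), 31) | 234 (np.int64(180), np.int64(207), 28) | 240 (np.int64(181), np.int64(207), 27) | 246 (np.int64(181), np.int64(206), 26) | 252 (np.int64(184), np.int64(205), 22) | 258 (np.int64(189), np.int64(202), 14) | 264 (np.int64(191), np.int64(202), 12) | 270 (np.int64(190), np.int64(202), 13) | 276 (np.int64(167), np.int64(206), 39) | 282 (np.int64(160), np.int64(217), 58) | 288 (np.int64(160), np.int64(226), 67) | 294 (np.int64(160), np.int64(234), 40) | 
side ((0.026686226684063286, -0.013872443226127018), 0.9246059779767637)
top ((-0.09630433103908587, 0.12974891490061324), 0.7032125282287598)
```

The knob and ring pixels haven't changed at all, and the 5 N force points straight up. So the shut fingertips are resting on the knob top (0.177), about 27 mm behind the reported TCP. That also fits g3, where about 25 mm of the tab showed below the fingers. I'll lift, open and grip lower.

```bash
python3 -m jog '[{"tx":0,"ty":0,"tz":-1,"rx":0,"ry":0,"rz":0,"jaw":255},{"tx":0,"ty":0,"tz":-0.5,"rx":0,"ry":0,"rz":0,"jaw":90},{"tx":0,"ty":0,"tz":0,"rx":0,"ry":0,"rz":0,"jaw":90},{"tx":0,"ty":0,"tz":0,"rx":0,"ry":0,"rz":0,"jaw":90},{"tx":0,"ty":0,"tz":0,"rx":0,"ry":0,"rz":0,"jaw":90},{"tx":0,"ty":0,"tz":0,"rx":0,"ry":0,"rz":0,"jaw":90}]'
python3 -m jog '[{"tx":0,"ty":0,"tz":1.2,"rx":0,"ry":0,"rz":0,"jaw":90},{"tx":0,"ty":0,"tz":1,"rx":0,"ry":0,"rz":0,"jaw":90},{"tx":0,"ty":0,"tz":0.8,"rx":0,"ry":0,"rz":0,"jaw":90},{"tx":0,"ty":0,"tz":0.6,"rx":0,"ry":0,"rz":0,"jaw":90},{"tx":0,"ty":0,"tz":0.3,"rx":0,"ry":0,"rz":0,"jaw":90},{"tx":0,"ty":0,"tz":0,"rx":0,"ry":0,"rz":0,"jaw":90}]'
```

```text
clock: 12.9
position: [0.4664, 0.1924, 0.1636]
tool_rot: [0.961, 0.276, -0.0, -0.001]
force: [-0.1, 0.3, 1.0]
gripper_width: 0.0552
grip_force: 0.0
clock: 13.5
position: [0.4663, 0.1924, 0.1244]
tool_rot: [0.961, 0.276, -0.001, -0.0]
force: [-0.6, 0.4, 0.2]
gripper_width: 0.0548
grip_force: 0.0
```

```bash
python3 -m jog '[{"tx":0,"ty":0,"tz":0,"rx":0,"ry":0,"rz":0,"jaw":255},{"tx":0,"ty":0,"tz":0,"rx":0,"ry":0,"rz":0,"jaw":255},{"tx":0,"ty":0,"tz":0,"rx":0,"ry":0,"rz":0,"jaw":255},{"tx":0,"ty":0,"tz":0,"rx":0,"ry":0,"rz":0,"jaw":255},{"tx":0,"ty":0,"tz":0,"rx":0,"ry":0,"rz":0,"jaw":255},{"tx":0,"ty":0,"tz":0,"rx":0,"ry":0,"rz":0,"jaw":255}]'
python3 - <<'E'
from h import *
P=np.array([.5837,.190]);p=get_obs()["position"];v=p[:2]-P;rot(32);print(np.linalg.norm(v))
q=P+R.from_euler("z",1.3/12).apply([*v,0])[:2];plan(*q,p[2],32)
print("end",P+R.from_euler("z",1.3).apply([*v,0])[:2])
E
```

```text
clock: 14.1
position: [0.4672, 0.1925, 0.1256]
tool_rot: [0.961, 0.276, 0.001, -0.0]
force: [-0.3, -2.0, 5.6]
gripper_width: 0.0155
grip_force: 58.6
rotvec [-0.0002 -0.0012  0.0003] q6 2.973
0.11652638408405512
clock 14.1 pos [0.4672 0.1925 0.1256] h 32.02 tilt 0.07 w 0.0155 F [-0.3 -2.   5.6]
  shift cm [-0.63  1.09 -0.  ] rz 0.000
end [0.5501556  0.07840622]
```

The knob is gripped at 15.5 mm, the same −2.4 mm offset as on the tab. Now I'll swing it along the arc.

```bash
python3 -m jog '[{"tx":-0.32,"ty":0.55,"tz":0,"rx":0,"ry":0,"rz":-0.054,"jaw":255},{"tx":-0.63,"ty":1.09,"tz":0,"rx":0,"ry":0,"rz":-0.108,"jaw":255},{"tx":-0.63,"ty":1.09,"tz":0,"rx":0,"ry":0,"rz":-0.108,"jaw":255},{"tx":-0.63,"ty":1.09,"tz":0,"rx":0,"ry":0,"rz":-0.108,"jaw":255},{"tx":0,"ty":0,"tz":0,"rx":0,"ry":0,"rz":0,"jaw":255}]'
cat >> h.py <<'E'
def arc():
    P=np.array([.5837,.190]);o=get_obs();v=o["position"][:2]-P
    th=(np.arctan2(v[1],v[0])-np.radians(170.1+9.4))%(2*np.pi); X=R.from_quat(o["tool_rot"]).apply([1,0,0])
    t=np.array([-v[1],v[0]])/np.linalg.norm(v)
    print("theta",round(th,3),"r",np.linalg.norm(v).round(4),"h",np.degrees(np.arctan2(X[1],X[0])).round(1),"h-32-th",(np.arctan2(X[1],X[0])-np.radians(32)-th).round(3),"Ftan",(o["force"][:2]@t).round(1),"Frad",(o["force"][:2]@v/np.linalg.norm(v)).round(1),"Fz",o["force"][2].round(1),"Mz",o["moment"].round(2),"w",round(o["gripper_width"],4),"q",o["joint_pos"].round(2))
E
python3 -c "
from h import *
arc()"
```

```text
clock: 14.6
position: [0.4751, 0.1496, 0.1256]
tool_rot: [0.893, 0.451, 0.001, -0.001]
force: [0.8, 3.4, 5.0]
gripper_width: 0.0163
grip_force: 58.9
theta 0.365 r 0.1159 h 53.6 h-32-th 0.012 Ftan -2.9 Frad -1.9 Fz 5.0 Mz [ 0.5  -0.02 -0.08] w 0.0163 q [ 0.3   0.17 -0.42  0.98  0.    2.51]
```

```bash
python3 -m jog '[{"tx":-0.63,"ty":1.09,"tz":0,"rx":0,"ry":0,"rz":-0.108,"jaw":255},{"tx":-0.63,"ty":1.09,"tz":0,"rx":0,"ry":0,"rz":-0.108,"jaw":255},{"tx":-0.63,"ty":1.09,"tz":0,"rx":0,"ry":0,"rz":-0.108,"jaw":255},{"tx":-0.63,"ty":1.09,"tz":0,"rx":0,"ry":0,"rz":-0.108,"jaw":255},{"tx":0,"ty":0,"tz":0,"rx":0,"ry":0,"rz":0,"jaw":255}]'
python3 -c "
from h import *
arc()"
python3 -m jog '[{"tx":-0.63,"ty":1.09,"tz":0,"rx":0,"ry":0,"rz":-0.108,"jaw":255},{"tx":-0.63,"ty":1.09,"tz":0,"rx":0,"ry":0,"rz":-0.108,"jaw":255},{"tx":-0.63,"ty":1.09,"tz":0,"rx":0,"ry":0,"rz":-0.108,"jaw":255},{"tx":-0.3,"ty":0.55,"tz":0,"rx":0,"ry":0,"rz":-0.054,"jaw":255},{"tx":0,"ty":0,"tz":0,"rx":0,"ry":0,"rz":0,"jaw":255},{"tx":0,"ty":0,"tz":0,"rx":0,"ry":0,"rz":0,"jaw":255}]'
python3 -c "
from h import *
arc()"
```

```text
clock: 15.1
position: [0.5024, 0.1079, 0.1256]
tool_rot: [0.775, 0.632, 0.001, -0.001]
force: [-0.7, 2.6, 8.8]
gripper_width: 0.0159
grip_force: 59.3
theta 0.799 r 0.1155 h 78.3 h-32-th 0.01 Ftan -2.3 Frad -1.3 Fz 8.8 Mz [ 0.54  0.29 -0.17] w 0.0159 q [ 0.21  0.2  -0.38  0.99  0.    1.98]
clock: 15.7
position: [0.5378, 0.0838, 0.1256]
tool_rot: [0.644, 0.765, 0.001, -0.001]
force: [-2.9, -1.0, 8.5]
gripper_width: 0.0164
grip_force: 59.4
theta 1.172 r 0.1157 h 99.9 h-32-th 0.013 Ftan -2.2 Frad 2.0 Fz 8.5 Mz [-0.03  0.55 -0.33] w 0.0164 q [ 0.15  0.25 -0.31  1.01  0.    1.55]
```

```bash
python3 -m jog '[{"tx":-0.235,"ty":0.4,"tz":0,"rx":0,"ry":0,"rz":-0.04,"jaw":255},{"tx":-0.235,"ty":0.4,"tz":0,"rx":0,"ry":0,"rz":-0.04,"jaw":255},{"tx":0,"ty":0,"tz":0,"rx":0,"ry":0,"rz":0,"jaw":255},{"tx":0,"ty":0,"tz":0,"rx":0,"ry":0,"rz":0,"jaw":255}]'
python3 -c "
from h import *
arc()"
python3 -m jog '[{"tx":-0.12,"ty":0.2,"tz":0,"rx":0,"ry":0,"rz":-0.02,"jaw":255},{"tx":0,"ty":0,"tz":0,"rx":0,"ry":0,"rz":0,"jaw":255},{"tx":0,"ty":0,"tz":0,"rx":0,"ry":0,"rz":0,"jaw":255}]'
python3 -c "
from h import *
arc()"
```

```text
clock: 16.1
position: [0.5464, 0.0804, 0.1255]
tool_rot: [0.612, 0.79, 0.0, -0.0]
force: [-2.7, -1.0, 10.4]
gripper_width: 0.0163
grip_force: 59.4
theta 1.251 r 0.1158 h 104.5 h-32-th 0.013 Ftan -2.3 Frad 1.8 Fz 10.4 Mz [-0.25  0.66 -0.4 ] w 0.0163 q [ 0.15  0.27 -0.29  1.01  0.    1.46]
clock: 16.4
position: [0.5485, 0.0797, 0.1256]
tool_rot: [0.605, 0.797, 0.0, -0.0]
force: [-2.8, -2.2, 8.7]
gripper_width: 0.016
grip_force: 59.4
theta 1.271 r 0.1157 h 105.6 h-32-th 0.014 Ftan -2.1 Frad 2.9 Fz 8.7 Mz [-0.38  0.68 -0.36] w 0.016 q [ 0.14  0.27 -0.29  1.01  0.    1.44]
```

```bash
python3 -m jog '[{"tx":-0.12,"ty":0.2,"tz":0,"rx":0,"ry":0,"rz":-0.02,"jaw":255},{"tx":0,"ty":0,"tz":0,"rx":0,"ry":0,"rz":0,"jaw":255},{"tx":0,"ty":0,"tz":0,"rx":0,"ry":0,"rz":0,"jaw":255}]'
python3 -c "
from h import *
arc()"
python3 -m jog '[{"tx":-0.12,"ty":0.2,"tz":0,"rx":0,"ry":0,"rz":-0.02,"jaw":255},{"tx":0,"ty":0,"tz":0,"rx":0,"ry":0,"rz":0,"jaw":255},{"tx":0,"ty":0,"tz":0,"rx":0,"ry":0,"rz":0,"jaw":255}]'
python3 -c "
from h import *
arc()"
```

```text
clock: 16.7
position: [0.5507, 0.079, 0.1256]
tool_rot: [0.597, 0.803, -0.0, -0.0]
force: [-3.4, -2.0, 9.3]
gripper_width: 0.0158
grip_force: 59.4
theta 1.291 r 0.1158 h 106.7 h-32-th 0.014 Ftan -2.7 Frad 2.9 Fz 9.3 Mz [-0.41  0.66 -0.33] w 0.0158 q [ 0.14  0.28 -0.28  1.01  0.    1.42]
clock: 17.0
position: [0.553, 0.0783, 0.1256]
tool_rot: [0.589, 0.808, -0.0, -0.0]
force: [-3.3, -2.2, 10.0]
gripper_width: 0.0162
grip_force: 59.4
theta 1.311 r 0.1158 h 107.9 h-32-th 0.013 Ftan -2.6 Frad 3.0 Fz 10.0 Mz [-0.46  0.72 -0.39] w 0.0162 q [ 0.14  0.28 -0.28  1.02  0.    1.4 ]
```

```bash
python3 -m jog '[{"tx":-0.12,"ty":0.2,"tz":0,"rx":0,"ry":0,"rz":-0.02,"jaw":255},{"tx":0,"ty":0,"tz":0,"rx":0,"ry":0,"rz":0,"jaw":255},{"tx":0,"ty":0,"tz":0,"rx":0,"ry":0,"rz":0,"jaw":255}]'
python3 -c "
from h import *
arc()"
python3 -m jog '[{"tx":-0.12,"ty":0.2,"tz":0,"rx":0,"ry":0,"rz":-0.02,"jaw":255},{"tx":0,"ty":0,"tz":0,"rx":0,"ry":0,"rz":0,"jaw":255},{"tx":0,"ty":0,"tz":0,"rx":0,"ry":0,"rz":0,"jaw":255}]'
python3 -c "
from h import *
arc()"
```

```text
clock: 17.3
position: [0.554, 0.0781, 0.1255]
tool_rot: [0.58, 0.814, -0.001, -0.001]
force: [-7.5, -1.5, 13.4]
gripper_width: 0.0161
grip_force: 59.8
theta 1.32 r 0.1158 h 109.0 h-32-th 0.025 Ftan -6.8 Frad 3.4 Fz 13.4 Mz [-0.23  1.47 -0.49] w 0.0161 q [ 0.14  0.28 -0.27  1.02  0.    1.38]
clock: 17.6
position: [0.5544, 0.078, 0.1255]
tool_rot: [0.572, 0.82, -0.001, -0.003]
force: [-12.4, 0.0, 17.5]
gripper_width: 0.0162
grip_force: 60.3
theta 1.324 r 0.1158 h 110.2 h-32-th 0.04 Ftan -12.0 Frad 3.1 Fz 17.5 Mz [-0.06  2.61 -0.75] w 0.0162 q [ 0.14  0.29 -0.27  1.02  0.    1.36]
```

The stop is reached: the motion ceased and the tangential force jumped from 2.6 to 12 N. I'll check numerically that the rack still hangs as it did in g4 and that the hold is steady.

```bash
python3 -m jog '[{"tx":0,"ty":0,"tz":0,"rx":0,"ry":0,"rz":0,"jaw":255},{"tx":0,"ty":0,"tz":0,"rx":0,"ry":0,"rz":0,"jaw":255},{"tx":0,"ty":0,"tz":0,"rx":0,"ry":0,"rz":0,"jaw":255}]'
python3 - <<'E'
from h import *
arc()
f=cv2.resize(grab_frame("side")[140:340,140:320],None,fx=3,fy=3,interpolation=2);cv2.imwrite("pics/end.png",f);g=cv2.imread("pics/g4.png")
for n,(x,y,w,h) in dict(rack=(165,200,80,180),tab=(190,195,50,80),bottle=(420,160,70,115),box=(425,95,110,95)).items():
    A,B=[cv2.cvtColor(i[y:y+h,x:x+w],6).astype(np.float32) for i in(g,f)]
    print(n,cv2.phaseCorrelate(A,B),np.abs(A-B).mean())
# where the black ring is along the row band now vs rack's near edge
a=np.radians(9.4);print("knob px exp at stop",proj("side",[.5515,.078,.162]),proj("side",[*(get_obs()["position"][:2]),.162]))
E
```

```text
clock: 17.9
position: [0.5544, 0.078, 0.1255]
tool_rot: [0.572, 0.82, -0.001, -0.003]
force: [-12.4, -0.5, 16.9]
gripper_width: 0.0161
grip_force: 60.3
theta 1.324 r 0.1158 h 110.2 h-32-th 0.04 Ftan -11.9 Frad 3.6 Fz 16.9 Mz [-0.02  2.59 -0.75] w 0.0161 q [ 0.14  0.29 -0.27  1.02  0.    1.36]
rack ((0.017542836698687836, 0.023546265019064094), 0.8824339620272319) 2.7113194
tab ((-0.03150629648327552, -0.01981013255654318), 0.8106394081115723) 3.2085
bottle ((0.5459370205924401, -0.2553833751957555), 0.3597779119456256) 21.369814
box ((0.035865265062817286, -0.1630014368624444), 0.6459365515245332) 8.164497
knob px exp at stop [263.67248653 231.39099431] [262.47475947 231.0781572 ]
```

The rack and its tab haven't moved from where they were left hanging (shift under 0.05 px), and the knob sits at its expected stop position. The hold is steady, so I'll hand in.

```bash
python3 -c "
from bench import *
print(job_done())"
```

```text
the job is handed in; nothing more can be done
None
```

I handed the job in at about 18 s: the rack hangs freely on the hook and the gripper is holding the magnifier arm against its stop. The arm never moved the bottle, dish or slide box, though the closing image check could not confirm the bottle, probably because the gripper hid it, and did not cover the dish.

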